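# Clamp the heat sink with the outer knob of a concentric pair

### The arm

A 6-joint arm with a two-finger parallel gripper is mounted at the origin on a cart in front of the work surface, level with it; the furniture and walls round the work are solid. World frame = base frame: x ahead of the robot, y to its left, z up, the work surface at z = 0. Lengths are in m, angles in rad, forces in N, time in s.
With the tool pointing down it reaches from about 0.35 to 0.775 m from the base axis. Payload 7.3 kg.
Tool frame: the origin (TCP) lies at the very end of the fingers, on their centre line; the grasp point (between the pads) lies 19 mm behind it (ctrl.tcp_to_grasp is the distance from the TCP to the grasp point, in m); z points along the fingers, y is the line along which they close (so a half turn about z gives the same grasp; the last joint's range is limited). The gripper opens to 92 mm and grips with 3 to 60 N. Pads are 19 mm wide; open, the fingers measure 130 mm over their backs; the gripper's body (75 mm by 190 mm) begins 47 mm behind the grasp point.
Start: joints at [1.135, 0.342, 1.524, -0, 1.275, -0.146], TCP at [0.15, 0.503, 0.227] pointing down, gripper open.
Joint ranges: [-2.53, 2.53], [-0.77, 2.02], [0.04, 2.7], [-1, 4.14], [0.28, 2.66], [-3.11, 3.11]. Speed limits (rad/s): [2.57, 2.57, 3.14, 3.14, 3.14, 3.14].

### API

Orientations are given as [roll, pitch, yaw] about the fixed x, y, z axes, in that order (R = Rz(yaw) Ry(pitch) Rx(roll)).
In Python, from rig import ctrl gives the robot as it stands.
- The arm moves only by the tool carry_out, never from a script. Its arguments are lists of equal length, an entry for each row: "delta_pos": the shift along the tool's x, y, z in cm, a list of three; "turn": the turn, a rotation vector about the tool's x, y, z in rad, a list of three; "hand": the closure, from -1 (fully open) to 1 (shut), so that 0 is half open. A call has 1 to 5 rows; each row is the pose to reach, as a shift and turn from the pose commanded when the call began, along the tool's axes at that moment; what a row does not reach only later rows make up. A row lasts 1/12 s, in which the tool goes at most 41.7 mm and 7.16 degrees, less where a joint would pass 70% of its speed; a pose out of reach is approached as far as the arm can. A call with a gripper value outside its range is refused whole. The fingers move at their own pace and stop on an object; "force" is the grip in N (left out, the last holds). Time passes only in rows, so rows that repeat a pose let the fingers close. It gives the time, the measured TCP pose, the force, the opening and the grip force at its end, in the units of the state.
- ctrl.observe(): the state, without advancing time (a new reading comes with each control period).
- ctrl.get_image(name): name is "scene" or "top"; returns a dict with "img" (420x560x3 uint8, red, green, blue), "camera_matrix" (3x3 intrinsics, pixels), "R" (3x3) and "t" (3): a world point X has camera coordinates R X + t. Camera axes: x right, y down, z forward; pixel columns grow to the right and rows downward; lengths in m; the calibration is good to about 2 mm. A picture is of the moment at which its call begins. There is no depth.
- ctrl.close_job(): hands the job in; it is judged then, once.
The state is a dict: "t": time; "joints": joint angles; "qd": joint speeds; "tau": joint torques, N m; "tool_pos": TCP position; "tool_rot": TCP orientation; "ft_force": force on the tool from outside, world axes, zero at the start; "moment": the same for the moment, N m; "finger_gap": finger opening in m; "grasp_force": force on a finger pad.
Only numpy, scipy, OpenCV 4.12 (cv2) and the standard library are available. Lean on these libraries where they do the work, as an engineer would, in place of code of your own. Each camera call takes 0.05 s, during which the arm holds its last target. There are 200 camera calls.

### The job

Set the finned heat sink down on the bed of the part holder, between its sliding jaw and its end stop, with the fins parallel to the jaw faces, and let go of it. Then turn the large lower knob clockwise until the jaw grips the heat sink lightly but firmly, at about 8 N, never crushing it, and let go. The small upper knob on the same axis is already set: it must not turn, and nothing else on the bench may be disturbed.

Things in the scene. Friction and masses are not known exactly. Their poses are not given: they have to be found in the camera images.
- holder: Grey metal part holder fixed to the bench, 84 (x) x 216 (y) mm, flat bed top 22 mm above the bench. Origin: centre of its underside at bench height; its y axis runs along its length from the knobs (negative y) to the jaws (positive y). The end stop, a steel block 30 mm wide (x) and 18 mm high on the bed, faces the jaw at about y = +81.5 mm; it has been set anywhere within 4 mm of that, and its own place is not reported.
- knob_axis (a point): Point on the common vertical axis of the two knobs (holder x 0, y -66 mm), 38 mm above the bench. The large lower knob is a black knurled disc, 50 mm across, from 30 to 48 mm above the bench. Above it stands the small upper knob, aluminium, 26 mm across, from 50 to 66 mm above the bench. A round boss, 72 mm across, lies under them with its top at 29 mm.
- coarse (a joint): Angle of the large lower knob, rad; grows clockwise seen from above. Clockwise moves the jaw towards the stop by 16 mm per rad. Stiff: its own friction is about 0.28 N m, so it stays where it is left, and it can hide up to that torque either way while the hand stands still (small equal turns even it out); each newton on the part adds 0.016 N m. Starts between 0 and 0.22, turns up to 2.6; the grip on the part comes 0.7 to 1.5 rad after the start.
- jaw: Steel sliding jaw, 30 mm wide, top 42 mm above the bench. Origin at bed height in the plane of its pad's free face (holder x 0), which faces holder +y; it is at holder y = 42 mm when the lower knob reads 0. The grey pad (26 mm wide, up to 17 mm above the bed) is sprung, 6 N per mm, and sinks back up to 4.8 mm towards the jaw block when pressed; the origin does not follow the pad. Only the knob should move the jaw: do not push it with the gripper.
- nest (a point): Point on the bed top (22 mm above the bench) about midway between jaw and stop as they stand open, holder x 0, y +62 mm: put the heat sink here. The gap is 32 to 44 mm at the start.
- fine_mark (a point): End of the dark pointer line on top of the small upper knob, 12 mm from the knobs' axis, 66 mm above the bench; it moves round only if that knob turns, which takes very little (0.006 N m).
- heat_sink: Silver finned heat sink, loose, 40 to 85 g, 22 (own x) x 34 (own y) x 20 mm high, origin at the centre of its underside, fins up and running along its own y. It is clamped across its 22 mm, so its x axis must lie along the holder's y axis (either way round); it can be held across its 34 mm ends.
- capacitor_2: Bystander: black can capacitor standing upright, 25 mm across, 35 mm high, behind the holder; origin at the centre of its underside.
- bnc_tee: Bystander: off-white T-shaped coaxial connector lying down, 30 x 43 x 14 mm, behind the holder; origin at the centre of its underside.
- pen_2: Bystander: slim white pen lying down, 145 mm long, 9 mm thick, on the robot's side of the holder; origin at the centre of its underside.

How it is judged:
On the way:
1. the heat sink stands on the bed between the open jaw and the stop, let go (x of heat_sink in the frame of holder between -0.012 and 0.012 m and z of heat_sink in the frame of holder between 0.018 and 0.026 m and angle between heat_sink's own z axis and vertical below 0.12 rad and y of heat_sink in the frame of holder between 0.048 and 0.078 m and contact force between the fingers and heat_sink below 0.1 N and contact force between jaw and heat_sink below 1 N), for 0.2 s.
At the end, for the whole second after the job is handed in: The heat sink stands upright on the bed (within 7 degrees), its 22 mm width across the jaws (within 7 degrees), within 12 mm of the holder's centre line, held against the stop by the jaw with 4 to 14 N and at rest; the small upper knob's pointer is within 2 mm of where it was (x of heat_sink in the frame of holder between -0.012 and 0.012 m and z of heat_sink in the frame of holder between 0.018 and 0.026 m and angle between heat_sink's own z axis and vertical below 0.12 rad and y of heat_sink in the frame of holder between 0.06 and 0.078 m and angle between the x axis of heat_sink and the y axis of holder, either way round below 0.12 rad and contact force between jaw and heat_sink between 4 and 14 N and distance of fine_mark from where it was at the start of the episode below 0.002 m and linear speed of heat_sink below 0.01 m/s); the robot touches nothing.
It fails at once if the small upper knob is turned (pointer end moved more than 2 mm) (distance of fine_mark from where it was at the start of the episode above 0.002 m).
It fails at once if the jaw presses the heat sink with more than 20 N (contact force between jaw and heat_sink above 20 N).
It fails at once if the robot pushes on the jaw with more than 8 N (contact force between any of the fingers, the arm and jaw above 8 N).
It fails at once if a bystander (capacitor, connector, pen) is moved more than 10 mm (distance of any of capacitor_2, bnc_tee, pen_2 from where it was at the start of the episode above 0.01 m).
It also fails if it takes over 72 s, if anything falls off the work surface, if the arm or the gripper's body presses on something with over 40 N, if the wrist force passes 120 N, or if a joint passes its speed limit or range.

## Working session

There is one attempt and no reset: what is moved stays moved. The work goes in short steps, Python scripts to look and compute and a tool call to move; the robot and the scene stay as the last step left them, time stands still between calls to the robot, and variables do not carry over. Pictures are saved under pics/ and viewed, at most 10 in all, crops included, and the job is handed in when it is done.

Besides the shell and the picture viewer there is one more tool, called as name(argument=value, ...) on one line, values as JSON. carry_out: Moves the arm, as the interface text tells. Its arguments: {"type":"object","properties":{"delta_pos":{"type":"array"},"turn":{"type":"array"},"hand":{"type":"array"},"force":{"type":"number"}},"required":["delta_pos","turn","hand"]}

```bash
mkdir -p pics
python3 - <<'E'
from rig import ctrl
import cv2,numpy as np
print(ctrl.observe())
for n in("scene","top"):
    d=ctrl.get_image(n); cv2.imwrite(f"pics/{n}0.png",d["img"][:,:,::-1]); np.savez(f"pics/{n}0.npz",**d)
    print(n,d["camera_matrix"].tolist(),d["R"].tolist(),d["t"].tolist())
E
ls
```

```text
{'t': 0.0, 'joints': array([ 1.13498934e+00,  3.42716803e-01,  1.52503195e+00, -5.49091040e-06,
        1.27541458e+00, -1.45981807e-01]), 'qd': array([-0.00082337, -0.0015157 ,  0.00013629, -0.00060603,  0.00182276,
        0.00076954]), 'tau': array([-5.28955716e-04, -4.31245065e+01, -2.44221389e+01,  7.17392145e-02,
        5.58249000e-02, -9.34702939e-05]), 'tool_pos': array([0.14982897, 0.50272819, 0.22604284]), 'tool_rot': array([-3.14003792e+00, -2.23282317e-04,  2.85176890e+00]), 'ft_force': array([-0.61800966, -0.62214326,  0.42803114]), 'moment': array([-0.00424758, -0.05369291, -0.0114328 ]), 'grasp_force': 0.0, 'finger_gap': 0.09139705982733722}
scene [[405.811976536438, 0.0, 265.61447630679464], [0.0, 405.811976536438, 215.0103550605719], [0.0, 0.0, 1.0]] [[-0.6697166389333794, 0.7425855630092995, -0.0068047884566150366], [0.5944173954473804, 0.5305503819639072, -0.604304767635921], [-0.4451377129892836, -0.40875784250349756, -0.7967241948545029]] [0.27748396815614074, -0.2824316552388219, 1.1775237250763642]
top [[517.0275058582903, 0.0, 266.7779198900486], [0.0, 517.0275058582903, 207.14106601221877], [0.0, 0.0, 1.0]] [[0.011782324970529596, -0.9999305434009061, -0.0002918771263144792], [-0.9894037379843563, -0.011616041276506003, -0.1447249489467714], [0.1447115063872666, 0.0019939806996418633, -0.9894718813387764]] [0.08074276416711086, 0.5285993069406331, 0.8323881318620951]
pics
```

View pics/top0.png

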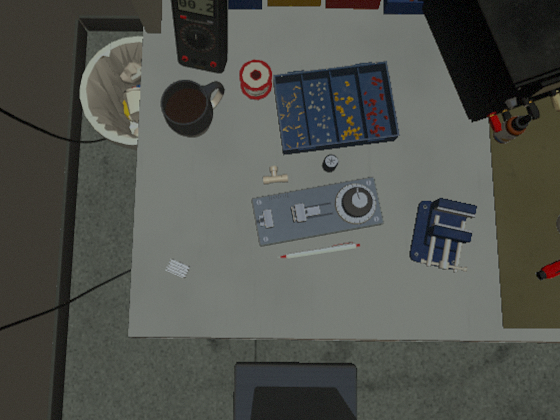

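View pics/scene0.png

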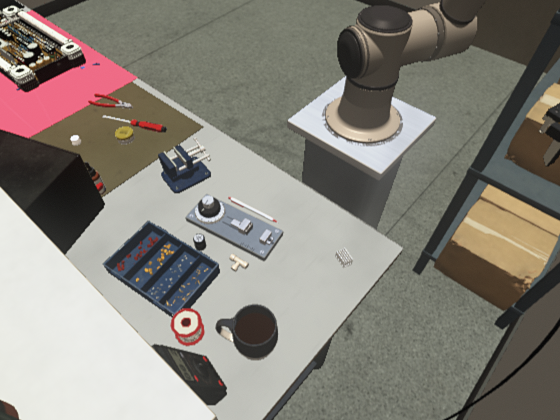

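The top view shows the holder at about (318,211), with its knobs at (357,203) and its stop at (265,218). The heat sink is at (177,268), the pen at (320,250), the tee at (274,176) and the capacitor at (331,162). The scene view agrees. Next I'll measure these.

```bash
cat > h.py <<'E'
import numpy as np,cv2
def cast(d,uv,z):
    K,R,t=d["camera_matrix"],d["R"],d["t"]
    C=-R.T@t; r=R.T@np.linalg.inv(K)@np.array([uv[0],uv[1],1.]); return C+r*(z-C[2])/r[2]
def proj(d,X):
    p=d["camera_matrix"]@(d["R"]@np.array(X)+d["t"]); return p[:2]/p[2]
E
python3 - <<'E'
from h import *
d=dict(np.load("pics/top0.npz")); s=dict(np.load("pics/scene0.npz"))
im=d["img"]; 
a=cv2.resize(im[165:255,240:390],None,fx=5,fy=5,interpolation=cv2.INTER_CUBIC)
b=cv2.resize(im[250:290,155:205],None,fx=5,fy=5,interpolation=cv2.INTER_CUBIC)
b2=cv2.resize(s["img"][240:275,325:365],None,fx=5,fy=5,interpolation=cv2.INTER_CUBIC)
o=np.zeros((600,800,3),np.uint8);o[:450,:750]=a;c=cv2.resize(b,None,fx=.7,fy=.7);o[455:455+c.shape[0],:c.shape[1]]=c
c=cv2.resize(b2,None,fx=.75,fy=.75);o[455:455+c.shape[0],250:250+c.shape[1]]=c
cv2.imwrite("pics/z0.png",o[:,:,::-1])
for p,z in(((318,211),.022),((177,268),.01),((357,203),.048)): print(cast(d,p,z))
hsv=cv2.cvtColor(im,cv2.COLOR_RGB2HSV)
print(im[240,270],im[190,260],im[225,300],im[280,230], hsv[225,300],hsv[280,230],im[268,177])
E
```

```text
[ 0.5243657  -0.00091128  0.022     ]
[0.42476614 0.23933739 0.01      ]
[ 0.53496341 -0.06342466  0.048     ]
[ 88  98 105] [118 122 118] [ 85  95 102] [116 120 115] [102  43 102] [ 54  11 120] [138 142 142]
```

View pics/z0.png

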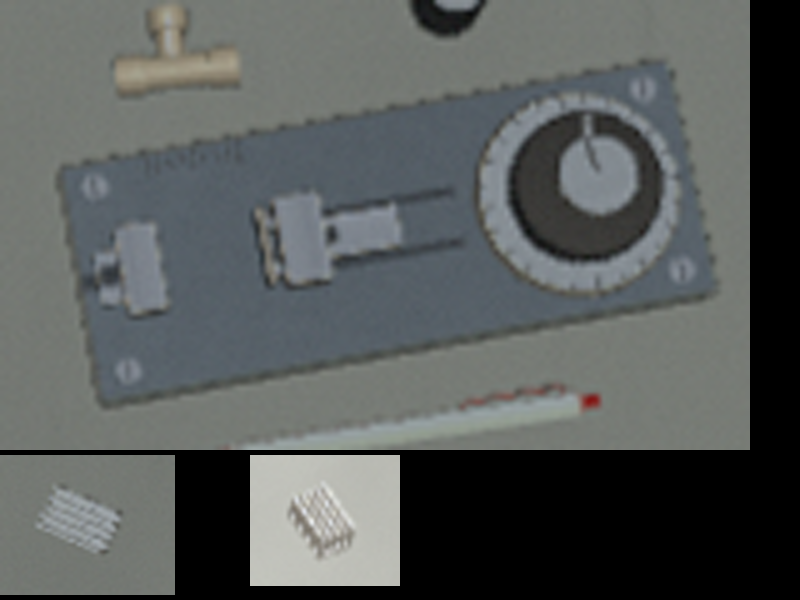

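The crop shows the jaw at left-centre (~300,240), the stop at (140,268), and the concentric knobs at (590,180). The heat sink fins run along its long side, tilted about 20° in the image. Next come the exact poses.

```bash
cat > m.py <<'E'
from h import *
d=dict(np.load("pics/top0.npz")); s=dict(np.load("pics/scene0.npz"))
def big(m): 
    c=cv2.findContours(m.astype(np.uint8),0,2)[0]; return max(c,key=cv2.contourArea)
im=d["img"].astype(int)
m=np.zeros(im.shape[:2],bool); m[165:255,245:390]=True
blue=(im[...,2]-im[...,0]>8)&m
c=big(cv2.morphologyEx(blue.astype(np.uint8),cv2.MORPH_CLOSE,np.ones((9,9))))
P=np.array([cast(d,p[0],.022)[:2] for p in c],np.float32)
(cx,cy),wh,an=cv2.minAreaRect(P); print("holder",cx,cy,wh,an); print(cv2.boxPoints(((cx,cy),wh,an)))
# knob black ring
r=cv2.minEnclosingCircle
dark=(im.max(2)<75)&m; dark[:,:335]=False; dark[:175]=False
c=big(dark); (u,v),rad=r(c); print("dark",u,v,rad,cast(d,(u,v),.048))
# sink
for n,D,box in(("top",d,(255,282,162,195)),("scene",s,(243,270,330,358))):
    I=D["img"].astype(int); a,b,e,f=box; sub=I[a:b,e:f]; bg=np.median(sub.reshape(-1,3),0)
    mk=np.zeros(I.shape[:2],np.uint8); mk[a:b,e:f]=(np.abs(sub-bg).max(2)>14)
    mk=cv2.morphologyEx(mk,cv2.MORPH_CLOSE,np.ones((5,5)))
    c=big(mk); print(n,bg,cv2.contourArea(c),cv2.boundingRect(c))
    for z in(.0,.01,.02):
        P=np.array([cast(D,p[0],z)[:2] for p in c],np.float32); print(z,cv2.minAreaRect(P))
E
python3 m.py
```

```text
holder 0.5252670645713806 0.00058726966381073 (0.08059416711330414, 0.2125389724969864) 10.899786949157715
[[ 0.46560228  0.09731974]
 [ 0.50579166 -0.1113849 ]
 [ 0.58493185 -0.0961452 ]
 [ 0.54474247  0.11255944]]
dark 356.4872741699219 201.91525268554688 15.364014625549316 [ 0.53678463 -0.06259416  0.048     ]
top [117. 121. 116.] 252.0 (165, 259, 25, 20)
0.0 ((0.4250144958496094, 0.24098964035511017), (0.038046903908252716, 0.02283843606710434), 67.62120056152344)
0.01 ((0.4247542917728424, 0.23925912380218506), (0.03762422874569893, 0.02258470468223095), 67.6212158203125)
0.02 ((0.42449402809143066, 0.23752860724925995), (0.037201568484306335, 0.022330978885293007), 67.62122344970703)
scene [189. 190. 183.] 196.5 (335, 247, 18, 21)
0.0 ((0.4197542071342468, 0.23749634623527527), (0.044495485723018646, 0.03228016570210457), 70.06950378417969)
0.01 ((0.42570871114730835, 0.23993493616580963), (0.04391714185476303, 0.03186060115695), 70.069580078125)
0.02 ((0.4316631853580475, 0.24237343668937683), (0.04333886131644249, 0.03144102171063423), 70.06942749023438)
```

```bash
cat > go.py <<'E'
import sys
from h import *
from rig import ctrl
from scipy.spatial.transform import Rotation as Ro
o=ctrl.observe(); x,y,z,yaw=map(float,sys.argv[1:5])
R0=Ro.from_euler("xyz",o["tool_rot"]); R1=Ro.from_euler("xyz",[np.pi,0,np.deg2rad(yaw)])
print("t",o["t"],"pos",o["tool_pos"].round(4),"yaw",np.rad2deg(o["tool_rot"][2]).round(2),"gap",o["finger_gap"],"M",o["moment"].round(3),"F",o["ft_force"].round(2))
print("cm",(R0.inv().apply(np.array([x,y,z])-o["tool_pos"])*100).round(2),"turn",(R0.inv()*R1).as_rotvec().round(3))
E
python3 go.py .425 .2395 .09 157.6
python3 - <<'E'
from h import *
s=dict(np.load("pics/scene0.npz")); I=s["img"].astype(int)
m=np.zeros(I.shape[:2],np.uint8); m[190:224,190:228]=I[190:224,190:228].max(2)<70
c=max(cv2.findContours(m,0,2)[0],key=cv2.contourArea)
print(cv2.boundingRect(c),cv2.fitEllipse(c))
for z in(.039,.048): print(cast(s,cv2.fitEllipse(c)[0],z), proj(s,[.5375,-.0637,z]))
E
```

```text
t 0.1 pos [0.1499 0.5028 0.2261] yaw 163.4 gap 0.09170953899171129 M [-0.039  0.033  0.048] F [-0.38 -0.47  0.29]
cm [-33.89 -17.35  13.63] turn [-0.001 -0.     0.101]
(199, 198, 21, 19) ((208.87628173828125, 206.94097900390625), (19.70292091369629, 20.357181549072266), 18.27105140686035)
[ 0.53930221 -0.06239042  0.039     ] [209.05957074 206.18457726]
[ 0.54347429 -0.05638322  0.048     ] [208.59482506 203.73290136]
```

carry_out(delta_pos=[[-33.9, -17.35, 10], [-33.9, -17.35, 10], [-33.9, -17.35, 10], [-33.9, -17.35, 10], [-33.9, -17.35, 10]], turn=[[0, 0, 0.1], [0, 0, 0.1], [0, 0, 0.1], [0, 0, 0.1], [0, 0, 0.1]], hand=[-0.3, -0.3, -0.3, -0.3, -0.3], force=12)

```text
t: 0.52
tool_pos: [0.2964, 0.3624, 0.1732]
tool_rot: [-3.141, -0.0, 2.752]
ft_force: [0.6, -0.2, -0.6]
finger_gap: 0.063
grasp_force: 0.0
```

```bash
python3 go.py .425 .2395 .07 157.6
```

```text
t 0.5167 pos [0.2964 0.3624 0.1732] yaw 157.71 gap 0.06297409809685835 M [ 0.032  0.023 -0.024] F [ 0.6  -0.18 -0.55]
cm [-16.56  -6.49  10.32] turn [-0.    -0.     0.002]
```

carry_out(delta_pos=[[-16, -6.3, 9], [-16, -6.3, 9], [-16, -6.3, 9], [-16, -6.3, 9], [-16, -6.3, 9]], turn=[[0, 0, 0], [0, 0, 0], [0, 0, 0], [0, 0, 0], [0, 0, 0]], hand=[-0.3, -0.3, -0.3, -0.3, -0.3])

```text
t: 0.93
tool_pos: [0.421, 0.2422, 0.082]
tool_rot: [-3.14, -0.001, 2.75]
ft_force: [-0.1, 1.0, -0.2]
finger_gap: 0.0595
grasp_force: 0.0
```

```bash
python3 go.py .425 .2395 .07 157.6
```

```text
t 0.9333 pos [0.421  0.2422 0.082 ] yaw 157.57 gap 0.05949725376678985 M [-0.017 -0.025  0.008] F [-0.09  1.01 -0.18]
cm [-0.47 -0.1   1.2 ] turn [-0.001 -0.001 -0.   ]
```

carry_out(delta_pos=[[-0.3, 0, 2], [-0.3, 0, 2], [-0.3, 0, 2], [-0.3, 0, 2]], turn=[[0, 0, 0], [0, 0, 0], [0, 0, 0], [0, 0, 0]], hand=[-0.3, -0.3, -0.3, -0.3])

```text
t: 1.27
tool_pos: [0.4222, 0.2442, 0.0644]
tool_rot: [3.141, -0.0, 2.753]
ft_force: [-1.1, 0.8, 0.1]
finger_gap: 0.0598
grasp_force: 0.0
```

```bash
python3 go.py .425 .2395 .004 157.6
python3 - <<'E'
from rig import ctrl
from h import *
o=[]
for n,X in(("top",(.425,.2395,.04)),("scene",(.425,.2395,.04))):
    d=ctrl.get_image(n); u,v=proj(d,X).astype(int); o.append(cv2.resize(d["img"][v-50:v+50,u-50:u+50,::-1],(400,400),interpolation=2))
cv2.imwrite("pics/g1.png",np.hstack(o))
E
```

```text
t 1.2667 pos [0.4222 0.2442 0.0644] yaw 157.71 gap 0.05981828472053157 M [0.029 0.012 0.004] F [-1.08  0.83  0.11]
cm [-0.44 -0.33  6.04] turn [ 0.    -0.     0.002]
```

View pics/g1.png

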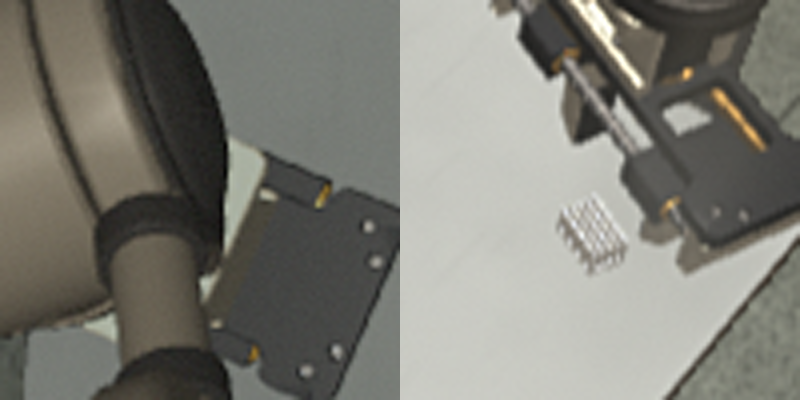

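The sink is still in place, below and between the open fingers in the scene view. Next I descend with the xy correction.

carry_out(delta_pos=[[-0.44, -0.33, 2], [-0.44, -0.33, 4], [-0.44, -0.33, 6], [-0.44, -0.33, 6], [-0.44, -0.33, 6]], turn=[[0, 0, 0], [0, 0, 0], [0, 0, 0], [0, 0, 0], [0, 0, 0]], hand=[-0.3, -0.3, -0.3, -0.3, -0.3])

```text
t: 1.78
tool_pos: [0.4248, 0.2395, 0.0042]
tool_rot: [-3.141, -0.001, 2.753]
ft_force: [-0.8, -0.1, 0.2]
finger_gap: 0.0595
grasp_force: 0.0
```

carry_out(delta_pos=[[0, 0, 0], [0, 0, 0], [0, 0, 0], [0, 0, 0], [0, 0, 0]], turn=[[0, 0, 0], [0, 0, 0], [0, 0, 0], [0, 0, 0], [0, 0, 0]], hand=[0.6, 0.6, 0.6, 0.6, 0.6], force=12)

```text
t: 2.2
tool_pos: [0.4257, 0.2392, 0.0045]
tool_rot: [3.141, 0.001, 2.752]
ft_force: [-1.5, -0.8, 5.1]
finger_gap: 0.0336
grasp_force: 12.0
```

```bash
python3 go.py .425 .2395 .10 157.6
```

```text
t 2.2 pos [0.4257 0.2392 0.0045] yaw 157.67 gap 0.03358148643437973 M [-0.049  0.144  0.008] F [-1.46 -0.84  5.11]
cm [ 0.07  0.01 -9.55] turn [0.001 0.001 0.001]
```

carry_out(delta_pos=[[0, 0, -2], [0, 0, -5], [0, 0, -8], [0, 0, -8], [0, 0, -8]], turn=[[0, 0, 0], [0, 0, 0.1], [0, 0, 0.2], [0, 0, 0.3], [0, 0, 0.4]], hand=[0.6, 0.6, 0.6, 0.6, 0.6])

```text
t: 2.62
tool_pos: [0.4265, 0.2394, 0.0859]
tool_rot: [3.137, 0.002, 2.347]
ft_force: [-0.8, 0.2, -1.7]
finger_gap: 0.0341
grasp_force: 12.0
```

```bash
python3 go.py .5137 .0613 .09 100.9
```

```text
t 2.6167 pos [0.4265 0.2394 0.0859] yaw 134.47 gap 0.03409144122810867 M [-0.108 -0.015 -0.003] F [-0.79  0.16 -1.75]
cm [-18.82  -6.25  -0.4 ] turn [0.005 0.001 0.586]
```

carry_out(delta_pos=[[-18.7, -6.2, -0.4], [-18.7, -6.2, -0.4], [-18.7, -6.2, -0.4], [-18.7, -6.2, -0.4], [-18.7, -6.2, -0.4]], turn=[[0, 0, 0.59], [0, 0, 0.59], [0, 0, 0.59], [0, 0, 0.59], [0, 0, 0.59]], hand=[0.6, 0.6, 0.6, 0.6, 0.6])

```text
t: 3.03
tool_pos: [0.5142, 0.0596, 0.0882]
tool_rot: [3.141, 0.001, 1.754]
ft_force: [0.8, 0.5, -0.8]
finger_gap: 0.0337
grasp_force: 12.0
```

carry_out(delta_pos=[[0, 0, 0], [0, 0, 0], [0, 0, 0]], turn=[[0, 0, 0], [0, 0, 0], [0, 0, 0]], hand=[0.6, 0.6, 0.6])

```text
t: 3.28
tool_pos: [0.5122, 0.0629, 0.0876]
tool_rot: [-3.141, -0.001, 1.763]
ft_force: [0.9, -0.5, -0.7]
finger_gap: 0.0338
grasp_force: 12.0
```

```bash
python3 go.py .5137 .0613 .06 100.9
```

```text
t 3.2833 pos [0.5122 0.0629 0.0876] yaw 100.99 gap 0.03375749064381868 M [-0.08  -0.004  0.037] F [ 0.87 -0.46 -0.68]
cm [-0.18  0.12  2.76] turn [-0.001 -0.001  0.002]
```

carry_out(delta_pos=[[-0.18, 0.12, 1.5], [-0.18, 0.12, 3.7], [-0.18, 0.12, 3.7], [-0.18, 0.12, 3.7]], turn=[[0, 0, 0], [0, 0, 0], [0, 0, 0], [0, 0, 0]], hand=[0.6, 0.6, 0.6, 0.6])

```text
t: 3.62
tool_pos: [0.513, 0.0623, 0.0502]
tool_rot: [-3.139, -0.001, 1.764]
ft_force: [0.5, 0.4, -1.3]
finger_gap: 0.0339
grasp_force: 12.0
```

```bash
python3 go.py .5137 .0613 .0275 100.9
python3 - <<'E'
from rig import ctrl
from h import *
o=[]
for n,X in(("top",(.5137,.0613,.04)),("scene",(.5137,.0613,.04))):
    d=ctrl.get_image(n); u,v=proj(d,X).astype(int); o.append(cv2.resize(d["img"][v-40:v+40,u-40:u+40,::-1],(400,400),interpolation=2))
cv2.imwrite("pics/g2.png",np.hstack(o))
E
```

```text
t 3.6167 pos [0.513  0.0623 0.0502] yaw 101.09 gap 0.03390460499675541 M [-0.126  0.01   0.021] F [ 0.54  0.38 -1.29]
cm [-0.11  0.06  2.27] turn [-0.003 -0.001  0.003]
```

View pics/g2.png

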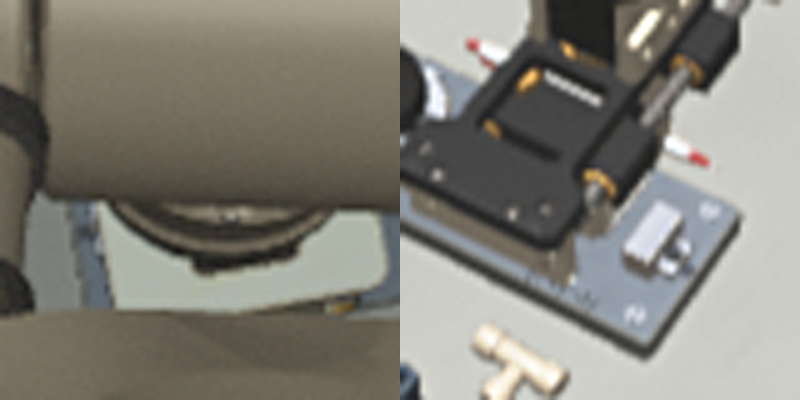

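The gripper hides the nest, but the stop at (655,235) in the scene crop is clear of it. I lower gently.

carry_out(delta_pos=[[-0.1, 0.06, 1], [-0.1, 0.06, 1.7], [-0.1, 0.06, 2], [-0.1, 0.06, 2.2], [-0.1, 0.06, 2.2]], turn=[[0, 0, 0], [0, 0, 0], [0, 0, 0], [0, 0, 0], [0, 0, 0]], hand=[0.6, 0.6, 0.6, 0.6, 0.6])

```text
t: 4.13
tool_pos: [0.5149, 0.0601, 0.0282]
tool_rot: [-3.141, -0.0, 1.762]
ft_force: [-0.4, 0.7, -0.4]
finger_gap: 0.034
grasp_force: 12.0
```

```bash
python3 go.py .5137 .0613 .0265 100.9
```

```text
t 4.1333 pos [0.5149 0.0601 0.0282] yaw 100.94 gap 0.03399233608632937 M [-0.106  0.042 -0.   ] F [-0.4   0.73 -0.35]
cm [ 0.14 -0.09  0.17] turn [-0.001 -0.     0.001]
```

carry_out(delta_pos=[[0.1, 0, 0.1], [0.1, 0, 0.16], [0.1, 0, 0.2]], turn=[[0, 0, 0], [0, 0, 0], [0, 0, 0]], hand=[0.6, 0.6, 0.6])

```text
t: 4.38
tool_pos: [0.5151, 0.0611, 0.0269]
tool_rot: [3.141, -0.0, 1.762]
ft_force: [0.2, -0.3, -1.4]
finger_gap: 0.0339
grasp_force: 12.0
```

```bash
python3 go.py .5137 .0613 .0265 100.9
```

```text
t 4.3833 pos [0.5151 0.0611 0.0269] yaw 100.95 gap 0.03388225510757815 M [-0.083 -0.024 -0.042] F [ 0.21 -0.29 -1.35]
cm [ 0.04 -0.14  0.04] turn [ 0.    -0.     0.001]
```

carry_out(delta_pos=[[0.05, -0.1, 0.05], [0.05, -0.1, 0.1], [0.05, -0.1, 0.1]], turn=[[0, 0, 0], [0, 0, 0], [0, 0, 0]], hand=[0.6, 0.6, 0.6])

```text
t: 4.63
tool_pos: [0.5144, 0.0613, 0.0265]
tool_rot: [3.14, 0.0, 1.762]
ft_force: [-0.5, -0.5, 4.7]
finger_gap: 0.0333
grasp_force: 12.0
```

Contact is 4.7 N upward, so the sink is on the bed. I release to a 55 mm gap, then lift.

carry_out(delta_pos=[[0, 0, 0], [0, 0, 0], [0, 0, 0], [0, 0, 0], [0, 0, 0]], turn=[[0, 0, 0], [0, 0, 0], [0, 0, 0], [0, 0, 0], [0, 0, 0]], hand=[0.1, 0, -0.15, -0.2, -0.2])

```text
t: 5.05
tool_pos: [0.5139, 0.0614, 0.0257]
tool_rot: [-3.141, -0.0, 1.762]
ft_force: [-0.4, 0.5, -0.5]
finger_gap: 0.0546
grasp_force: 0.0
```

carry_out(delta_pos=[[0, 0, -2], [0, 0, -5], [0, 0, -8], [0, 0, -8], [0, 0, -8]], turn=[[0, 0, 0], [0, 0, 0], [0, 0, 0], [0, 0, 0], [0, 0, 0]], hand=[-0.2, -0.2, -0.2, -0.3, -0.5])

```text
t: 5.47
tool_pos: [0.515, 0.0614, 0.1073]
tool_rot: [3.138, 0.001, 1.762]
ft_force: [-0.1, 0.6, -0.8]
finger_gap: 0.0624
grasp_force: 0.0
```

```bash
python3 go.py .538 -.0632 .11 100.9
```

```text
t 5.4667 pos [0.515  0.0614 0.1073] yaw 100.95 gap 0.062414554167588406 M [-0.074  0.024 -0.013] F [-0.09  0.61 -0.83]
cm [-12.67  -0.11  -0.26] turn [0.004 0.001 0.001]
```

carry_out(delta_pos=[[-12.7, 0, -0.5], [-12.7, 0, -0.5], [-12.7, 0, -0.5], [-12.7, 0, -0.5], [-12.7, 0, -0.5]], turn=[[0, 0, -0.7], [0, 0, -0.7], [0, 0, -0.7], [0, 0, -0.7], [0, 0, -0.7]], hand=[-0.8, -0.8, -0.8, -0.8, -0.8])

```text
t: 5.88
tool_pos: [0.5381, -0.0667, 0.1094]
tool_rot: [-3.14, -0.001, 2.357]
ft_force: [0.4, 0.2, 0.5]
finger_gap: 0.0822
grasp_force: 0.0
```

carry_out(delta_pos=[[0, 0, 0], [0, 0, 0], [0, 0, 0]], turn=[[0, 0, -0.1], [0, 0, -0.1], [0, 0, -0.1]], hand=[-0.8, -0.8, -0.8])

```text
t: 6.13
tool_pos: [0.5374, -0.0632, 0.1096]
tool_rot: [-3.141, -0.002, 2.451]
ft_force: [0.3, 0.1, 0.6]
finger_gap: 0.0831
grasp_force: 0.0
```

```bash
python3 go.py .538 -.0632 .075 141
python3 - <<'E'
from rig import ctrl
from h import *
print(ctrl.observe()["joints"])
o=[]
for n,X in(("top",(.527,0,.04)),("scene",(.527,0,.04))):
    d=ctrl.get_image(n); np.savez(f"pics/{n}3.npz",**d);u,v=proj(d,X).astype(int); o.append(cv2.resize(d["img"][v-75:v+75,u-100:u+100,::-1],(600,450),interpolation=2)[:, 0:(400)] if n=="top" else cv2.resize(d["img"][v-75:v+75,u-66:u+66,::-1],(396,450),interpolation=2))
cv2.imwrite("pics/g3.png",np.hstack(o))
E
```

```text
t 6.1333 pos [ 0.5374 -0.0632  0.1096] yaw 140.43 gap 0.08307916506178542 M [-0.019 -0.008  0.059] F [0.28 0.11 0.55]
cm [-0.06  0.04  3.46] turn [-0.001 -0.002 -0.01 ]
[-2.58789753e-01  4.92931559e-01  1.63825384e+00  1.39943912e-04
  1.01266744e+00 -1.13908615e+00]
```

View pics/g3.png

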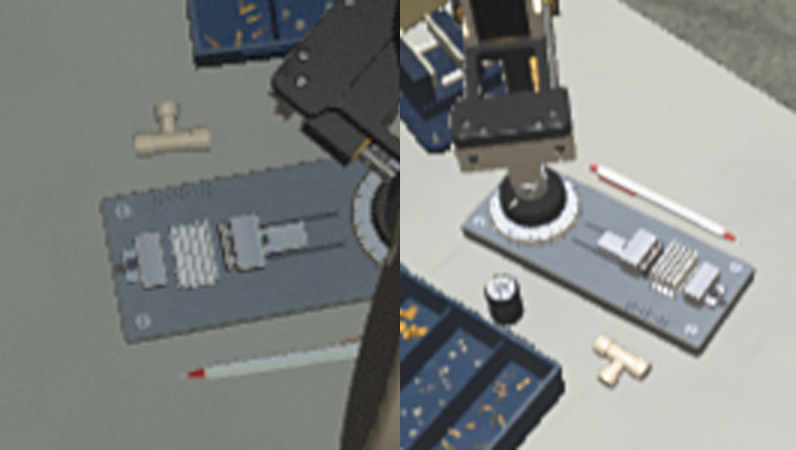

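The sink stands aligned between stop and jaw, at about (193,253) in the top crop, with the bystanders untouched. The fingers straddle the knob. I descend and grip the lower knob lightly first to centre.

carry_out(delta_pos=[[-0.05, 0.03, 2.5], [-0.05, 0.03, 5], [-0.05, 0.03, 7.5], [-0.05, 0.03, 7.5], [-0.05, 0.03, 7.5]], turn=[[0, 0, 0], [0, 0, 0], [0, 0, 0], [0, 0, 0], [0, 0, 0]], hand=[-0.7, -0.7, -0.6, -0.6, -0.6])

```text
t: 6.65
tool_pos: [0.5378, -0.0629, 0.035]
tool_rot: [-3.14, -0.003, 2.454]
ft_force: [-0.2, 1.1, 0.3]
finger_gap: 0.0738
grasp_force: 0.0
```

carry_out(delta_pos=[[0, 0, 0], [0, 0, 0], [0, 0, 0], [0, 0, 0], [0, 0, 0]], turn=[[0, 0, 0], [0, 0, 0], [0, 0, 0], [0, 0, 0], [0, 0, 0]], hand=[0.2, 0.2, 0.2, 0.2, 0.2], force=10)

```text
t: 7.07
tool_pos: [0.5391, -0.0637, 0.0369]
tool_rot: [3.141, 0.002, 2.454]
ft_force: [-1.6, -0.9, 4.6]
finger_gap: 0.0496
grasp_force: 10.0
```

```bash
python3 go.py .538 -.0632 .034 140.4
```

```text
t 7.0667 pos [ 0.5391 -0.0637  0.0369] yaw 140.63 gap 0.049590669243799144 M [-0.272  0.261 -0.029] F [-1.59 -0.9   4.55]
cm [ 0.12 -0.03  0.29] turn [0.    0.002 0.004]
```

carry_out(delta_pos=[[0, 0, 0], [0, 0, 0], [0, 0, 0], [0, 0, 0]], turn=[[0, 0, 0], [0, 0, 0], [0, 0, 0], [0, 0, 0]], hand=[0.2, 0.2, 0.2, 0.2], force=45)

```text
t: 7.4
tool_pos: [0.5391, -0.0637, 0.0369]
tool_rot: [3.141, 0.002, 2.454]
ft_force: [-1.7, -1.4, 6.5]
finger_gap: 0.0488
grasp_force: 45.0
```

```bash
python3 go.py .538 -.0632 .034 140.4
```

```text
t 7.4 pos [ 0.5391 -0.0637  0.0369] yaw 140.63 gap 0.04875784476324845 M [-0.241  0.32   0.103] F [-1.74 -1.43  6.46]
cm [ 0.12 -0.03  0.29] turn [0.    0.002 0.004]
```

carry_out(delta_pos=[[0, 0, 0], [0, 0, 0], [0, 0, 0], [0, 0, 0], [0, 0, 0]], turn=[[0, 0, 0.04], [0, 0, 0.08], [0, 0, 0.12], [0, 0, 0.16], [0, 0, 0.2]], hand=[0.2, 0.2, 0.2, 0.2, 0.2])

```text
t: 7.82
tool_pos: [0.5392, -0.0636, 0.0369]
tool_rot: [3.141, 0.002, 2.253]
ft_force: [-0.9, -0.6, 6.4]
finger_gap: 0.049
grasp_force: 45.0
```

```bash
python3 go.py .538 -.0632 .034 140.4; python3 -c "
from rig import ctrl;o=ctrl.observe();print(o['tau'],o['joints'])"
```

```text
t 7.8167 pos [ 0.5392 -0.0636  0.0369] yaw 129.09 gap 0.048974110276407815 M [-0.178  0.157  0.265] F [-0.92 -0.6   6.4 ]
cm [ 0.11 -0.07  0.29] turn [ 0.001  0.002 -0.197]
[ 2.58102582e-02 -4.57918775e+01 -1.66979992e+01  3.93748730e-01
 -2.35626837e-01 -3.46799679e-01] [-2.58522314e-01  5.95931152e-01  1.70131741e+00 -3.26501972e-04
  8.42487264e-01 -9.40527098e-01]
```

carry_out(delta_pos=[[0, 0, 0], [0, 0, 0], [0, 0, 0], [0, 0, 0], [0, 0, 0]], turn=[[0, 0, 0.04], [0, 0, 0.08], [0, 0, 0.12], [0, 0, 0.16], [0, 0, 0.2]], hand=[0.2, 0.2, 0.2, 0.2, 0.2])

```text
t: 8.23
tool_pos: [0.5393, -0.0635, 0.0369]
tool_rot: [3.14, 0.001, 2.053]
ft_force: [-0.2, 0.4, 6.1]
finger_gap: 0.0484
grasp_force: 45.0
```

```bash
cat > st.py <<'E'
from rig import ctrl
import numpy as np
M=[];T=[];F=[]
o=ctrl.observe();M.append(o["moment"][2]);T.append(o["tau"][5]);F.append(o["ft_force"])
for k in range(1):
    d=ctrl.get_image("top"); o=ctrl.observe();M.append(o["moment"][2]);T.append(o["tau"][5])
print("t",o["t"],"yaw",o["tool_rot"][2],"Mz",np.round(M,3),"tau6",np.round(T,3),"F",F[0].round(1),o["tool_pos"].round(4))
h=np.load("pics/top3.npz")["img"]
import cv2
cv2.imwrite("pics/last_top.png",d["img"][:,:,::-1]); np.savez("pics/last_top.npz",**d)
E
python3 st.py
```

```text
t 8.2833 yaw 2.050251448921245 Mz [0.287 0.14 ] tau6 [-0.339  0.027] F [-0.2  0.4  6.1] [ 0.5393 -0.0636  0.0369]
```

carry_out(delta_pos=[[0, 0, 0], [0, 0, 0], [0, 0, 0], [0, 0, 0], [0, 0, 0]], turn=[[0, 0, 0.02], [0, 0, 0.04], [0, 0, 0.06], [0, 0, 0.08], [0, 0, 0.1]], hand=[0.2, 0.2, 0.2, 0.2, 0.2])

```text
t: 8.7
tool_pos: [0.5395, -0.0635, 0.0369]
tool_rot: [3.14, 0.001, 1.954]
ft_force: [-0.8, -0.3, 5.8]
finger_gap: 0.0488
grasp_force: 45.0
```

```bash
python3 st.py
python3 - <<'E'
import cv2,numpy as np
a=np.load("pics/top3.npz")["img"];b=np.load("pics/last_top.npz")["img"]
c=lambda i:cv2.resize(i[190:240,255:330,::-1],(750,290),interpolation=2)
cv2.imwrite("pics/cmp.png",np.vstack([c(a),c(b)]))
E
```

```text
t 8.75 yaw 1.952608101299317 Mz [0.345 0.203] tau6 [-0.026  0.142] F [-0.8 -0.3  5.8] [ 0.5394 -0.0635  0.0369]
```

View pics/cmp.png

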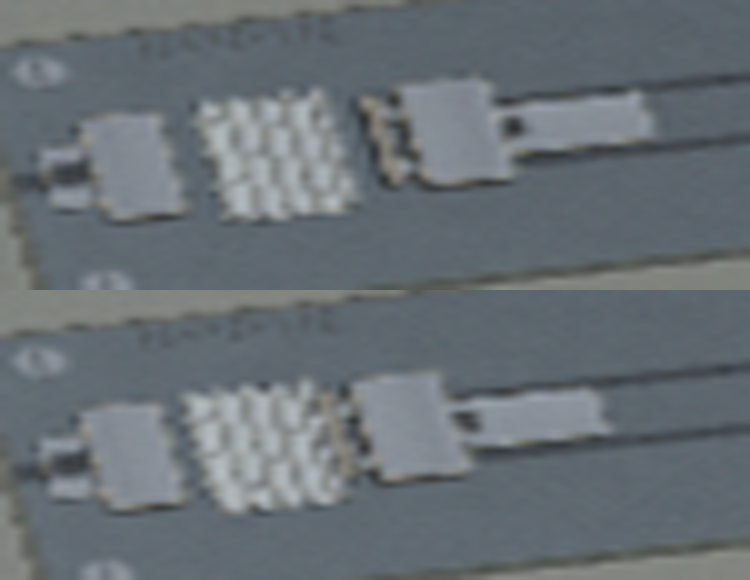

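The jaw advanced about 8 mm. The pad now touches the sink and has started pushing it, and roughly 2–2.5 mm remains to the stop (bottom panel, x≈175–190). Next I track sink and jaw displacement with optical flow in small steps.

```bash
cp pics/last_top.npz pics/ref.npz
cat > st2.py <<'E'
from rig import ctrl
import numpy as np,cv2
o=ctrl.observe(); mz=o["moment"][2]
ims=[ctrl.get_image("top")["img"] for _ in range(2)]
g=lambda i:cv2.cvtColor(i,cv2.COLOR_RGB2GRAY)
a=g(np.load("pics/ref.npz")["img"])
h=np.array([-46,8.])/np.hypot(46,8)   # jaw motion direction in the image (towards the stop)
def fl(b,x0,x1,y0,y1):
    p=np.array([[x,y] for x in range(x0,x1) for y in range(y0,y1)],np.float32)[:,None]
    q,s,e=cv2.calcOpticalFlowPyrLK(a,b,p,None,winSize=(11,11),maxLevel=1); return np.median(((q-p)[:,0]@h)[s[:,0]==1])
# ref crop was x 255..,y 190.. at 10 px / 5.8 px per px
r=[[fl(g(b),276,286,202,216),fl(g(b),292,301,206,221),fl(g(b),266,272,214,224)] for b in ims]
print("t",round(o["t"],2),"yaw",round(o["tool_rot"][2],4),"Mz",round(mz,3),"px sink,jaw,stop",np.mean(r,0).round(2),"tcp",o["tool_pos"].round(4))
E
python3 st2.py
```

```text
t 8.75 yaw 1.9526 Mz 0.203 px sink,jaw,stop [0.02 0.02 0.01] tcp [ 0.5394 -0.0635  0.0369]
```

carry_out(delta_pos=[[0, 0, 0], [0, 0, 0], [0, 0, 0], [0, 0, 0], [0, 0, 0]], turn=[[0, 0, 0.01], [0, 0, 0.02], [0, 0, 0.03], [0, 0, 0.04], [0, 0, 0.05]], hand=[0.2, 0.2, 0.2, 0.2, 0.2])

```text
t: 9.27
tool_pos: [0.5395, -0.0635, 0.0369]
tool_rot: [3.14, 0.001, 1.904]
ft_force: [0.0, 0.8, 5.1]
finger_gap: 0.0488
grasp_force: 45.0
```

```bash
python3 st2.py
```

```text
t 9.27 yaw 1.9045 Mz 0.326 px sink,jaw,stop [0.45 0.4  0.08] tcp [ 0.5395 -0.0635  0.0369]
```

carry_out(delta_pos=[[0, 0, 0], [0, 0, 0], [0, 0, 0], [0, 0, 0], [0, 0, 0]], turn=[[0, 0, 0.01], [0, 0, 0.02], [0, 0, 0.03], [0, 0, 0.04], [0, 0, 0.05]], hand=[0.2, 0.2, 0.2, 0.2, 0.2])

```text
t: 9.78
tool_pos: [0.5395, -0.0635, 0.0369]
tool_rot: [3.139, 0.001, 1.854]
ft_force: [-0.3, -0.1, 4.3]
finger_gap: 0.0484
grasp_force: 45.0
```

```bash
python3 st2.py
```

```text
t 9.78 yaw 1.8544 Mz 0.274 px sink,jaw,stop [0.96 0.87 0.23] tcp [ 0.5395 -0.0635  0.0369]
```

carry_out(delta_pos=[[0, 0, 0], [0, 0, 0], [0, 0, 0], [0, 0, 0], [0, 0, 0]], turn=[[0, 0, 0.01], [0, 0, 0.02], [0, 0, 0.03], [0, 0, 0.04], [0, 0, 0.05]], hand=[0.2, 0.2, 0.2, 0.2, 0.2])

```text
t: 10.3
tool_pos: [0.5395, -0.0635, 0.0368]
tool_rot: [3.139, 0.001, 1.804]
ft_force: [0.1, 0.4, 5.0]
finger_gap: 0.0488
grasp_force: 45.0
```

```bash
python3 st2.py
```

```text
t 10.3 yaw 1.8044 Mz 0.328 px sink,jaw,stop [1.35 1.35 0.32] tcp [ 0.5395 -0.0635  0.0368]
```

carry_out(delta_pos=[[0, 0, 0], [0, 0, 0], [0, 0, 0], [0, 0, 0]], turn=[[0, 0, 0.01], [0, 0, 0.02], [0, 0, 0.03], [0, 0, 0.04]], hand=[0.2, 0.2, 0.2, 0.2])

```text
t: 10.73
tool_pos: [0.5396, -0.0635, 0.0369]
tool_rot: [3.139, 0.001, 1.764]
ft_force: [-0.4, -0.5, 5.4]
finger_gap: 0.0487
grasp_force: 45.0
```

```bash
python3 st2.py
```

```text
t 10.73 yaw 1.7644 Mz 0.247 px sink,jaw,stop [1.94 1.66 0.32] tcp [ 0.5396 -0.0635  0.0369]
```

carry_out(delta_pos=[[0, 0, 0], [0, 0, 0], [0, 0, 0], [0, 0, 0]], turn=[[0, 0, 0.01], [0, 0, 0.02], [0, 0, 0.03], [0, 0, 0.04]], hand=[0.2, 0.2, 0.2, 0.2])

```text
t: 11.17
tool_pos: [0.5396, -0.0635, 0.0369]
tool_rot: [3.139, 0.001, 1.724]
ft_force: [0.8, -0.4, 5.8]
finger_gap: 0.0485
grasp_force: 45.0
```

```bash
python3 st2.py
```

```text
t 11.17 yaw 1.7244 Mz 0.274 px sink,jaw,stop [2.09 2.11 0.28] tcp [ 0.5396 -0.0635  0.0369]
```

carry_out(delta_pos=[[0, 0, 0], [0, 0, 0], [0, 0, 0], [0, 0, 0]], turn=[[0, 0, 0.01], [0, 0, 0.02], [0, 0, 0.03], [0, 0, 0.04]], hand=[0.2, 0.2, 0.2, 0.2])

```text
t: 11.6
tool_pos: [0.5396, -0.0635, 0.0369]
tool_rot: [3.139, 0.001, 1.684]
ft_force: [0.7, 0.4, 5.0]
finger_gap: 0.049
grasp_force: 45.0
```

```bash
python3 st2.py
```

```text
t 11.6 yaw 1.6844 Mz 0.278 px sink,jaw,stop [2.5  2.48 0.14] tcp [ 0.5396 -0.0635  0.0369]
```

carry_out(delta_pos=[[0, 0, 0], [0, 0, 0], [0, 0, 0], [0, 0, 0]], turn=[[0, 0, 0.01], [0, 0, 0.02], [0, 0, 0.03], [0, 0, 0.04]], hand=[0.2, 0.2, 0.2, 0.2])

```text
t: 12.03
tool_pos: [0.5397, -0.0635, 0.0369]
tool_rot: [3.139, 0.001, 1.644]
ft_force: [1.2, 1.2, 4.5]
finger_gap: 0.0489
grasp_force: 45.0
```

```bash
python3 st2.py
python3 - <<'E'
from rig import ctrl
import cv2
i=ctrl.get_image("top")["img"]
cv2.imwrite("pics/c4.png",cv2.resize(i[190:240,255:330,::-1],(750,500),interpolation=2))
E
```

```text
t 12.03 yaw 1.6444 Mz 0.327 px sink,jaw,stop [2.56 2.86 0.14] tcp [ 0.5397 -0.0635  0.0369]
```

View pics/c4.png

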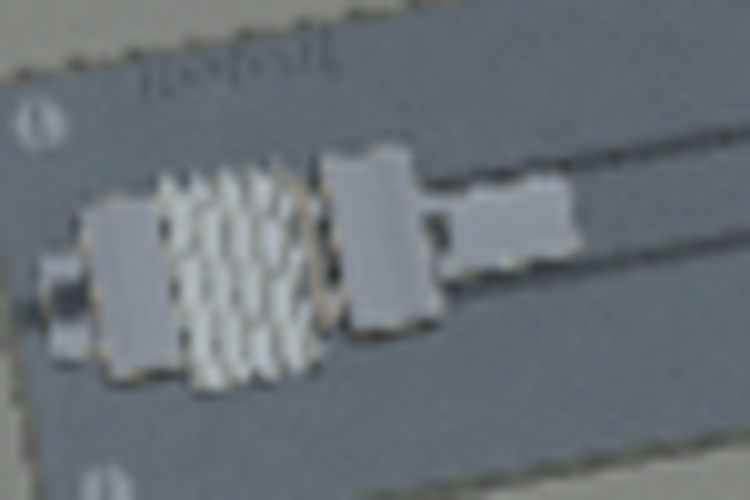

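The sink now touches the stop and the pad has started compressing, at roughly 3 N. I go on in smaller steps.

carry_out(delta_pos=[[0, 0, 0], [0, 0, 0], [0, 0, 0]], turn=[[0, 0, 0.01], [0, 0, 0.02], [0, 0, 0.03]], hand=[0.2, 0.2, 0.2])

```text
t: 12.43
tool_pos: [0.5397, -0.0635, 0.0369]
tool_rot: [3.139, 0.001, 1.615]
ft_force: [1.1, 0.7, 4.7]
finger_gap: 0.0489
grasp_force: 45.0
```

```bash
python3 st2.py;python3 st2.py
```

```text
t 12.43 yaw 1.6146 Mz 0.351 px sink,jaw,stop [2.68 3.12 0.14] tcp [ 0.5397 -0.0635  0.0369]
t 12.53 yaw 1.6145 Mz 0.23 px sink,jaw,stop [2.69 3.12 0.13] tcp [ 0.5397 -0.0635  0.0369]
```

carry_out(delta_pos=[[0, 0, 0], [0, 0, 0]], turn=[[0, 0, 0.01], [0, 0, 0.02]], hand=[0.2, 0.2])

```text
t: 12.8
tool_pos: [0.5397, -0.0635, 0.0369]
tool_rot: [3.139, 0.001, 1.595]
ft_force: [1.1, 0.8, 5.4]
finger_gap: 0.0485
grasp_force: 45.0
```

```bash
python3 st2.py;python3 st2.py
```

```text
t 12.8 yaw 1.5947 Mz 0.442 px sink,jaw,stop [2.66 3.29 0.14] tcp [ 0.5397 -0.0635  0.0369]
t 12.9 yaw 1.5946 Mz 0.297 px sink,jaw,stop [2.66 3.29 0.14] tcp [ 0.5397 -0.0635  0.0369]
```

Pad compression is about 1.1 mm, or 6.6 N. The torque rise is about 0.15 N m, or 9 N, so the grip is near 7.5 N. I release the knob.

carry_out(delta_pos=[[0, 0, 0], [0, 0, 0], [0, 0, 0], [0, 0, 0], [0, 0, 0]], turn=[[0, 0, 0], [0, 0, 0], [0, 0, 0], [0, 0, 0], [0, 0, 0]], hand=[-0.2, -0.4, -0.6, -0.7, -0.7])

```text
t: 13.42
tool_pos: [0.5385, -0.0633, 0.0356]
tool_rot: [-3.141, -0.0, 1.594]
ft_force: [-0.5, -0.3, -0.0]
finger_gap: 0.0761
grasp_force: 0.0
```

carry_out(delta_pos=[[0, 0, -2], [0, 0, -5], [0, 0, -8], [0, 0, -10], [0, 0, -10]], turn=[[0, 0, 0], [0, 0, 0], [0, 0, 0], [0, 0, 0], [0, 0, 0]], hand=[-0.7, -0.7, -0.7, -0.7, -0.7])

```text
t: 13.83
tool_pos: [0.541, -0.064, 0.1402]
tool_rot: [3.134, 0.002, 1.594]
ft_force: [-0.0, -0.5, 0.4]
finger_gap: 0.0781
grasp_force: 0.0
```

```bash
python3 st2.py
python3 - <<'E'
from rig import ctrl
import cv2,numpy as np
i=ctrl.get_image("top")["img"];s=ctrl.get_image("scene")["img"]
cv2.imwrite("pics/f.png",np.hstack([cv2.resize(i[150:260,240:340,::-1],(400,440),interpolation=2),cv2.resize(s[180:290,180:280,::-1],(400,440),interpolation=2)]))
E
```

```text
t 13.83 yaw 1.5942 Mz 0.033 px sink,jaw,stop [2.63 3.29 0.22] tcp [ 0.541  -0.064   0.1402]
```

View pics/f.png

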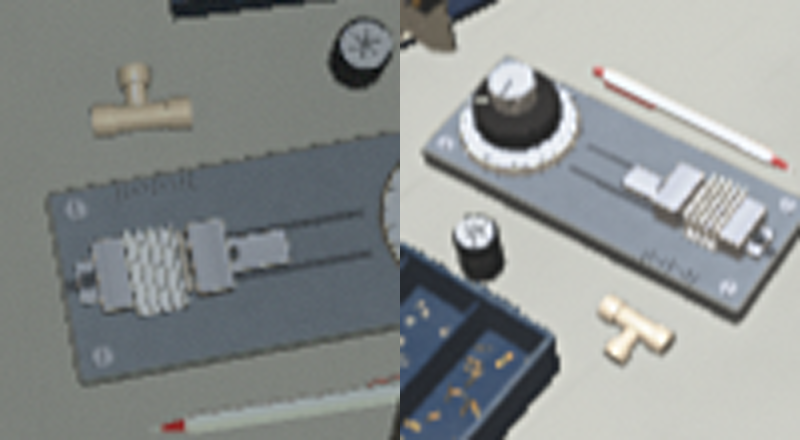

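The sink, at (158,270) in the top crop, is held square between stop and jaw. The jaw stayed where it was after release, the arm is clear, and the bystanders are in place. I hand in the job.

```bash
python3 -c "
from rig import ctrl;print(ctrl.close_job())"
```

```text
the job is handed in; nothing more can be done
None
```

I set the heat sink on the bed, clamped it against the stop at an estimated 7–8 N, released the knob and handed in the job; the hand-in call returned no verdict.

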